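Clear the lock-out plate and set the recessed dial of a site power box

ROBOT

A 7-joint arm with a two-finger parallel gripper is mounted at the origin on the work surface. World frame = base frame: x ahead of the robot, y to its left, z up, the work surface at z = 0. Lengths are in m, angles in rad, forces in N, time in s.
With the tool pointing down it reaches from about 0.4 to 0.875 m from the base axis. Payload 19.3 kg.
Tool frame: the origin (TCP) lies where the fingers leave the gripper's body, on its centre line; the fingertips stand bot.tip_reach ahead of it and the grasp point (between the pads) lies 54 mm ahead of it (bot.tip_reach is the distance from the TCP to the fingertips, in m); z points along the fingers, y is the line along which they close (so a half turn about z gives the same grasp; the last joint's range is limited). The gripper opens to 85 mm and grips with 20 to 120 N. Pads are 22 mm wide; open, the fingers measure 114 mm over their backs; the gripper's body (76 mm by 85 mm) begins 54 mm behind the grasp point. The pads swing forward as they close: fully open they stand 13 mm farther back than shut.
Start: joints at [-1.364, 0.521, -0.036, 1.599, 0.021, 1.021, -0.113], TCP at [0.171, 0.601, 0.304] pointing down, gripper open.
Joint ranges: [-2.91, 2.91], [-0.3, 2.13], [-1.5, 1.42], [0.17, 2.43], [-1.26, 4.41], [0.16, 1.93], [-2.52, 2.52]. Speed limits (rad/s): [1.89, 1.89, 2.39, 2.39, 3.01, 3.01, 3.01].

INTERFACE

Orientations are given as [roll, pitch, yaw] about the fixed x, y, z axes, in that order (R = Rz(yaw) Ry(pitch) Rx(roll)).
In Python, from workcell import bot gives the robot as it stands. The module is installed in compiled form; this text tells all that it offers.
- The arm moves only by the shell command python3 -m jog 'ROWS' [FORCE]. ROWS is JSON, a list that holds one entry, the list of rows, each a list of 7 numbers: the shift along the tool's x, y, z in mm, then the turn, a rotation vector about the tool's x, y, z in rad, then the opening, from 0 (shut) to 1 (fully open). In form: [[[tx, ty, tz, wx, wy, wz, fingers], ...]]. A call has 1 to 5 rows; each row shifts and turns the commanded pose from where the row before left it, along the tool's axes as they then stand; what a row does not reach is not made up. A row lasts 1/10 s, in which the tool goes at most 50 mm and 8.59 degrees, less where a joint would pass 70% of its speed; a pose out of reach is approached as far as the arm can. A call is refused whole if a number of a shift passes 50 or a number of a turn 0.15, either way. A call with a gripper value outside its range is refused whole. The fingers move at their own pace and stop on an object; FORCE is the grip in N (left out, the last holds). Time passes only in rows, so rows that do not move let the fingers close. It gives the time, the measured TCP pose, the force, the opening and the grip force at its end, in the units of the state.
- bot.observe(): the state, without advancing time (a new reading comes with each control period).
- bot.grab_frame(name): name is "side" or "top" or "wrist"; returns a dict with "img" (480x640x3 uint8, red, green, blue), "intrinsics" (3x3 intrinsics, pixels), "k1" (the pictures are not rectified: a ray, as slopes to the right and down, at radius r is drawn at 1 + k1 r^2 times it, then the intrinsics apply), "R" (3x3) and "t" (3): a world point X has camera coordinates R X + t; the wrist camera has in their place "tool_from_camera" (4x4, takes a point from camera to tool coordinates, whose origin is the TCP and whose axes are the flange's). Camera axes: x right, y down, z forward; pixel columns grow to the right and rows downward; lengths in m; the calibration is good to about 2 mm. A picture is of the moment at which its call begins: read the wrist's pose just before it. There is no depth.
- bot.job_done(): hands the job in; it is judged then, once.
Trained networks look in a picture, given as the dict that the camera call returned (one of the last four; its "shot" number tells which), for a name from the list of things; names that differ only in an ending like _2 or _b are one class to them, and where a whole thing is asked for, a point or a joint stands for the part that bears it (a point fixed in the world has none). Each returns a list of dicts, best first, with "conf" (0 to 1); they miss things now and then, are a little off and sometimes report something else, mostly with a low value. They report only what shows in the picture. A call takes as long as a camera call. They do not tell look-alikes from the thing itself.
- bot.trace(query, picture): "region" (480x640 bool, what is visible of it).
- bot.spot_point(query, picture): "xyz" ([x, y, z] in m, in world coordinates, good to about 4 mm: a listed point, or the origin of a listed thing).
The state is a dict: "clock": time; "qpos": joint angles; "qd": joint speeds; "joint_efforts": joint torques, N m; "position": TCP position; "tool_rot": TCP orientation; "force": force on the tool from outside, world axes, zero at the start; "moment": the same for the moment, N m; "grip_width": finger opening in m; "finger_force": force on a finger pad.
Only numpy, scipy, OpenCV 4.12 (cv2) and the standard library are available. Lean on these libraries where they do the work, as an engineer would, in place of code of your own. Each camera call takes 0.05 s, during which the arm holds its last target. There are 200 camera calls.

TASK

The power box is cleared for use again. Lift the white lock-out plate off its hook and put it down inside the small open plywood bin, and only then turn the recessed dial clockwise until its white pointer lines up with the one long mark on the box top. Leave the carton, tape roll, jar and screwdriver where they are.

Things in the scene. Friction and masses are not known exactly. Their poses are not given: they have to be found in the camera images.
- case: Grey steel power box, fixed to the table, 220 (x) x 300 (y) x 110 mm high; origin at the centre of its underside, z up. In the middle of its top is a round straight-walled well, 90 mm across and 60 mm deep, with the dial in it.
- well (a point): Centre of the well's mouth, level with the case top, 110 mm above the table; axes as the case. White marks lie on the case top round the well every 0.35 rad: short ones (10 mm), and one long one (36 mm x 6 mm) at the dial value 1.40.
- dial_grip (a point): On the axis of the black dial, at grip height: 24 mm below the case top, 86 mm above the table; turns with the dial, z up. Round skirt 48 mm across, top 14 mm above the well floor; on it a bar grip 44 mm long (point x) and 14 mm wide (point y), top 46 mm above the floor, 14 mm below the case top. A white pointer line on the bar's top runs from the axis to its -x end.
- dial (a joint): Dial angle in rad, 0 to 2.1, growing clockwise seen from above; at 0 the pointer points along the case's -x, at 1.40 at the long mark. It stays where it is left (friction about 0.06 N m, no detents).
- hook_arm (a point): Arm of the steel hook from which the plate hangs. Its post, 14 mm thick, 111 mm high, is fixed on the case top on either side of the well, 22 mm to the point's +x. The arm, a 6 mm round bar 105 mm above the case top, runs level along -x to 16 mm past the point, then turns up; the tip ends 25 mm past the point, 16 mm above the arm's centre line. z up, x as the case's x.
- tag_center (a point): Centre of the loose rigid white lock-out plate (about 80 g): 6 mm thick (x), 100 wide (y), 90 high (z, up as it hangs). Its hole, 30 mm wide, 34 high, is centred on the width, upper edge 12 mm below the plate's top and resting on the hook's arm; solid shoulders 35 mm wide either side. The hook's tip is 13 mm above the arm's top: raise the plate about 19 mm, draw it 45 mm along the hook's -x.
- bin: Open plywood bin, fixed to the table, 100 (x) x 140 (y) x 65 mm high, walls and floor 5 mm; origin at the centre of its underside, z up. It stands left or right of the power box. The plate goes in on edge along the bin's y, and may lean or lie once let go.
- carton_c (a point): Bystander: cardboard carton 90 x 120 x 70 mm; its centre.
- tape_c (a point): Bystander: roll of blue tape lying flat, 96 mm across, 24 mm high; its centre.
- jar_c (a point): Bystander: jar 60 mm across, 70 mm high; its centre.
- driver_grip (a point): Bystander: screwdriver 200 mm long lying on the table; a point on its handle.
There are look-alikes about, which are no part of the job. Of the things shaped like the part that bears tag_center, the white one is meant. Leave any red look-alike of the bin alone.

How it is judged:
By the outcome, as a careful person would: the job done as asked, in the order asked, and still so for the second after the job is handed in, with the robot touching nothing.
It also fails if it takes over 61 s, if anything falls off the work surface, if the arm or the gripper's body presses on something with over 40 N, if the wrist force passes 120 N, or if a joint passes its speed limit or range.

## Working session

There is one attempt and no reset: what is moved stays moved. The work goes in short steps, Python scripts to look and compute and a shell command to move; the robot and the scene stay as the last step left them, time stands still between calls to the robot, and variables do not carry over. Pictures are saved under pics/ and viewed, at most 10 in all, crops included, and the job is handed in when it is done.

```bash
mkdir -p pics; cat > h.py <<'E'
import numpy as np, cv2
from workcell import bot
def px(X,f):
    c=f["R"]@np.array(X)+f["t"]; s=c[:2]/c[2]; s=s*(1+f["k1"]*(s@s)); K=f["intrinsics"]
    return K[0,0]*s[0]+K[0,2],K[1,1]*s[1]+K[1,2]
def camT(f):
    if "R" in f: 
        return f["R"],f["t"]
def wristify(f,s):
    from scipy.spatial.transform import Rotation as Ro
    T=np.eye(4);T[:3,:3]=Ro.from_euler('xyz',s["tool_rot"]).as_matrix();T[:3,3]=s["position"]
    W=np.linalg.inv(T@np.array(f["tool_from_camera"])); f["R"]=W[:3,:3]; f["t"]=W[:3,3]; return f
def plane(u,v,f,z):
    K=f["intrinsics"]; d=np.array([(u-K[0,2])/K[0,0],(v-K[1,2])/K[1,1]]); s=d.copy()
    for _ in range(20): s=d/(1+f["k1"]*(s@s))
    r=f["R"].T@np.array([s[0],s[1],1]); o=-f["R"].T@f["t"]
    return o+r*(z-o[2])/r[2]
E
cat > a.py <<'E'
from h import *
s=bot.observe(); print({k:np.round(v,3).tolist() for k,v in s.items()}, bot.tip_reach)
for n in ["top","side"]:
    f=bot.grab_frame(n); cv2.imwrite(f"pics/{n}1.png",f["img"][:,:,::-1])
    print(n, np.round(-np.array(f["R"]).T@f["t"],2))
    for q in ["case","well","dial_grip","hook_arm","tag_center","bin","carton_c","tape_c","jar_c","driver_grip"]:
        for d in bot.spot_point(q,f): print(q,round(d["conf"],2),np.round(d["xyz"],3),np.round(px(d["xyz"],f)))
E
python3 a.py
```

```text
{'clock': 0.0, 'qpos': [-1.364, 0.522, -0.036, 1.6, 0.021, 1.021, -0.113], 'qd': [0.002, -0.002, -0.002, 0.001, 0.001, 0.001, -0.001], 'joint_efforts': [-0.001, -92.712, 1.979, -36.994, 0.018, 0.008, -0.0], 'position': [0.171, 0.601, 0.303], 'tool_rot': [-3.14, 0.0, 2.865], 'force': [-0.226, -0.725, 0.333], 'moment': [-0.011, -0.006, -0.011], 'finger_force': 0.0, 'grip_width': 0.086} 0.0726
top [0.42 0.09 1.3 ]
case 0.56 [0.562 0.056 0.003] [320. 245.]
well 0.98 [0.562 0.059 0.111] [320. 241.]
well 0.35 [0.326 0.21  0.009] [265. 333.]
dial_grip 0.79 [0.563 0.06  0.083] [319. 241.]
hook_arm 0.7 [0.586 0.168 0.216] [273. 226.]
tag_center 0.72 [0.783 0.083 0.043] [308. 164.]
tag_center 0.6 [0.596 0.17  0.19 ] [273. 224.]
bin 0.7 [0.527 0.371 0.004] [206. 261.]
bin 0.63 [ 0.697  0.501 -0.003] [161. 202.]
tape_c 0.67 [0.564 0.059 0.108] [320. 240.]
tape_c 0.62 [0.324 0.21  0.006] [265. 334.]
jar_c 0.94 [0.736 0.3   0.035] [230. 183.]
driver_grip 0.59 [ 0.683 -0.303  0.013] [447. 199.]
side [0.47 1.2  1.04]
case 0.73 [0.565 0.058 0.002] [314. 284.]
case 0.17 [0.59  0.171 0.217] [298. 247.]
well 0.72 [0.562 0.052 0.11 ] [314. 251.]
hook_arm 0.68 [0.587 0.17  0.215] [299. 247.]
tag_center 0.7 [0.783 0.09  0.049] [230. 275.]
tag_center 0.66 [0.592 0.173 0.185] [297. 258.]
bin 0.92 [0.529 0.365 0.002] [319. 374.]
bin 0.7 [ 0.693  0.499 -0.003] [238. 421.]
carton_c 0.73 [ 0.487 -0.354  0.035] [347. 191.]
tape_c 0.62 [0.322 0.209 0.01 ] [407. 326.]
jar_c 0.97 [0.736 0.296 0.03 ] [234. 339.]
driver_grip 0.76 [ 0.684 -0.303  0.014] [285. 203.]
```

View pics/top1.png

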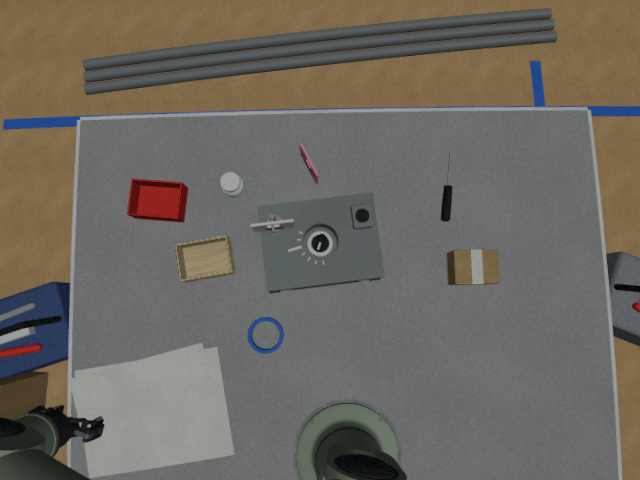

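View pics/side1.png

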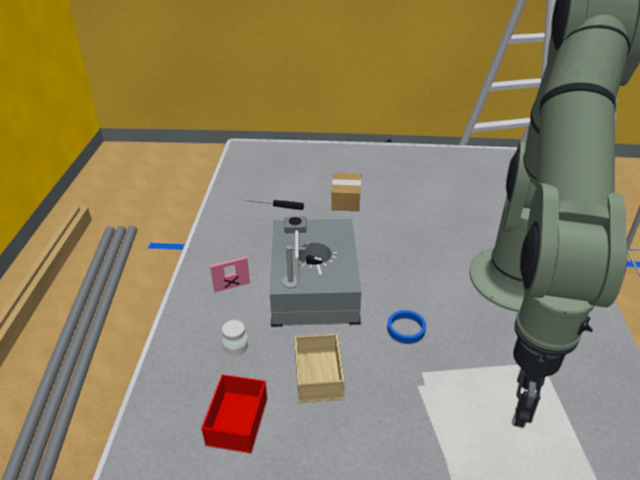

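```bash
python3 -c "
import cv2,numpy as np
a=cv2.resize(cv2.imread('pics/top1.png')[160:330,215:415],(800,680))[:600];b=cv2.resize(cv2.imread('pics/side1.png')[200:300,230:380],(800,533))
cv2.imwrite('pics/c1.png',cv2.resize(np.hstack([a[:533],b]),(800,267)));cv2.imwrite('pics/c2.png',np.vstack([cv2.resize(a,(400,300)),cv2.resize(b,(400,300))]))"
```

```text
(no output)
```

View pics/c2.png

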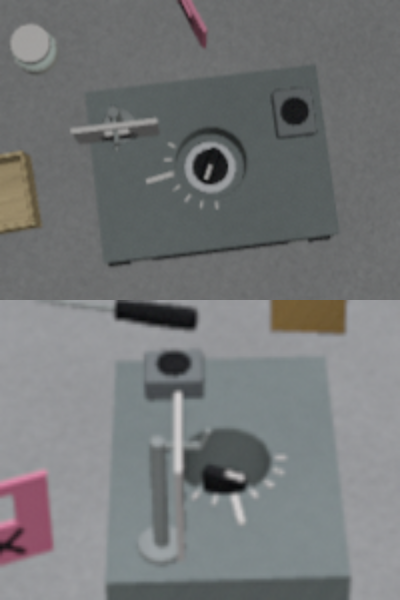

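The top view shows the white plate on its hook at (273,224) and a pink look-alike plate at (308,164). The plywood bin is at (206,261) and a red one is at (157,200). A look-alike knob sits at (362,215). The dial is at (320,241), with its pointer roughly towards the robot, and the long mark is to its left at (296,248). I choose the white plate and the plywood bin; the crop confirms that the plate at (273,224) is white.

```bash
cat > b.py <<'E'
from h import *
f=bot.grab_frame("top")
for q,z in [("case",.11),("bin",.065),("tag_center",.23)]:
    for d in bot.trace(q,f)[:3]:
        c,_=cv2.findContours(d["region"].astype(np.uint8),0,1); c=max(c,key=cv2.contourArea)
        b=cv2.boxPoints(cv2.minAreaRect(c)); P=np.array([plane(u,v,f,z)[:2] for u,v in b])
        e=[P[1]-P[0],P[2]-P[1]]; print(q,round(d["conf"],2),np.round(b.mean(0)),P.mean(0).round(3),[ (np.linalg.norm(x).round(3),((np.arctan2(x[1],x[0])+.785)%(np.pi/2)-.785).round(3)) for x in e])
E
python3 b.py
python3 -m jog '[[[0,0,-40,0,0,0.14,1],[0,0,-40,0,0,0.14,1],[0,0,-17,0,0,0.14,1],[0,0,0,0,0,0.14,1],[0,0,0,0,0,0.14,1]]]'
python3 -m jog '[[[0,0,0,0,0,0.14,1],[0,0,0,0,0,0.14,1],[0,0,0,0,0,0.14,1],[0,0,0,0,0,0.055,1],[0,0,0,0,0,0,1]]]'
```

```text
case 0.97 [320. 242.] [0.559 0.058] [(np.float64(0.306), np.float64(0.1)), (np.float64(0.224), np.float64(0.079))]
bin 0.96 [205. 258.] [0.528 0.362] [(np.float64(0.152), np.float64(0.142)), (np.float64(0.106), np.float64(0.159))]
bin 0.95 [157. 200.] [0.688 0.492] [(np.float64(0.11), np.float64(-0.05)), (np.float64(0.162), np.float64(-0.107))]
bin 0.58 [320. 242.] [0.566 0.057] [(np.float64(0.319), np.float64(0.102)), (np.float64(0.234), np.float64(0.08))]
tag_center 0.66 [308. 163.] [0.731 0.084] [(np.float64(0.016), np.float64(0.456)), (np.float64(0.102), np.float64(0.427))]
clock: 1.8
position: [0.1708, 0.6013, 0.4016]
tool_rot: [3.141, -0.001, 2.159]
force: [0.6, -0.3, -0.8]
grip_width: 0.0857
finger_force: 0.0
clock: 2.3
position: [0.1706, 0.6012, 0.4009]
tool_rot: [3.142, 0.0, 1.689]
force: [-1.0, 0.1, -1.2]
grip_width: 0.0853
finger_force: 0.0
```

```bash

python3 -m jog '[[[-37,30,0,0,0,0,1],[-37,30,0,0,0,0,1],[-37,30,0,0,0,0,1],[-37,30,0,0,0,0,1],[-37,30,0,0,0,0,1]]]' | head -3
python3 -m jog '[[[-37,30,0,0,0,0,1],[-37,30,0,0,0,0,1],[-37,30,0,0,0,0,1],[-37,30,0,0,0,0,1],[-37,30,0,0,0,0,1]]]' | head -3
python3 -m jog '[[[-37,30,0,0,0,0,1],[-37,30,0,0,0,-0.03,1],[0,0,0,0,0,0,1]]]' | head -3
cat > w.py <<'E'
from h import *
import sys
s=bot.observe(); f=wristify(bot.grab_frame("wrist"),s); cv2.imwrite(f"pics/{sys.argv[1]}.png",f["img"][:,:,::-1])
print(s["clock"],s["position"],s["tool_rot"],"cam",-f["R"].T@f["t"])
for q in sys.argv[2:]:
    for d in bot.spot_point(q,f): print(q,round(d["conf"],2),np.round(d["xyz"],3),np.round(px(d["xyz"],f)))
import pickle; pickle.dump(f,open("f.pkl","wb"))
E
python3 w.py w1 tag_center hook_arm well dial_grip bin
```

```text
clock: 2.8
position: [0.3428, 0.4338, 0.4011]
tool_rot: [3.141, -0.0, 1.692]
clock: 3.3
position: [0.5137, 0.2679, 0.4011]
tool_rot: [3.141, -0.0, 1.692]
clock: 3.6
position: [0.5844, 0.197, 0.4008]
tool_rot: [3.141, 0.003, 1.715]
3.6 [0.58436449 0.19701393 0.40077054] [3.14054572e+00 2.85749827e-03 1.71544135e+00] cam [0.57303901 0.27682247 0.47163054]
tag_center 0.93 [0.595 0.174 0.187] [325. 256.]
tag_center 0.82 [0.783 0.083 0.046] [455. 302.]
hook_arm 0.92 [0.586 0.17  0.213] [313. 271.]
well 0.85 [0.563 0.057 0.108] [281. 323.]
dial_grip 0.63 [0.56  0.057 0.085] [280. 313.]
bin 0.68 [0.531 0.368 0.007] [292.  32.]
bin 0.55 [ 0.562  0.061 -0.002] [287. 280.]
```

View pics/w1.png

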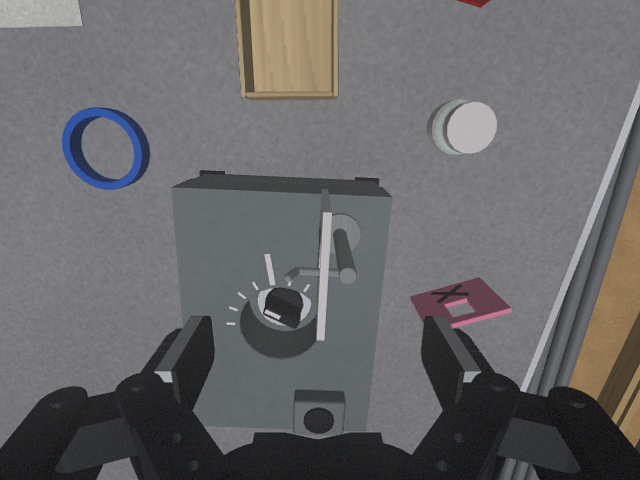

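The wrist view shows the white plate edge-on, its top edge running from about (326,205) to (321,338). The hook arm tip is at (290,275), the post at (345,250), the bin at (290,45) and the dial at (282,308), with the long mark at (269,268).

```bash
cat > p.py <<'E'
from h import *
import pickle; f=pickle.load(open("f.pkl","rb")); im=f["img"].astype(int)
m=(im.min(2)>150)
for v in range(192,344,12):
    u=np.where(m[v,312:336])[0]+312
    if len(u): print(v,u.min(),u.max(),*[plane(x,v,f,.23)[:2].round(4) for x in (u.min(),u.max())])
for n,(u,v,z) in dict(markin=(272,285,.11),markout=(267,254,.11),tip=(290,275,.231)).items(): print(n,plane(u,v,f,z).round(4))
# case far edges
for u,v in [(174,187),(391,195)]: print(plane(u,v,f,.11).round(4))
E
python3 p.py
```

```text
216 323 331 [0.5858 0.2175] [0.5912 0.2182]
228 323 330 [0.5871 0.2091] [0.5918 0.2098]
240 322 329 [0.5877 0.2004] [0.5925 0.2011]
252 321 329 [0.5883 0.1916] [0.5939 0.1924]
264 319 328 [0.5882 0.1824] [0.5945 0.1833]
276 320 327 [0.5903 0.1733] [0.5953 0.1741]
288 319 327 [0.591  0.1639] [0.5967 0.1647]
300 319 326 [0.5924 0.1543] [0.5975 0.155 ]
312 318 325 [0.5931 0.1443] [0.5982 0.1451]
324 318 324 [0.5945 0.1343] [0.599  0.1349]
336 317 324 [0.5953 0.1238] [0.6006 0.1246]
markin [0.5489 0.104  0.11  ]
markout [0.5399 0.1388 0.11  ]
tip [0.5689 0.1715 0.231 ]
[0.4412 0.196  0.11  ]
[0.6562 0.2191 0.11  ]
```

```bash

python3 -m jog '[[[0,0,0,0,0,0.041,1],[7,6,30,0,0,0,1],[0,0,40,0,0,0,1],[0,0,40,0,0,0,1],[0,0,19,0,0,0,1]]]'
python3 -m jog '[[[0,0,0,0,0,0,0.5],[0,0,0,0,0,0,0.3],[0,0,0,0,0,0,0],[0,0,0,0,0,0,0],[0,0,0,0,0,0,0]]]' 50
python3 -m jog '[[[0,0,0,0,0,0,0],[0,0,0,0,0,0,0],[0,0,0,0,0,0,0],[0,0,0,0,0,0,0]]]'
```

```text
clock: 4.4
position: [0.5845, 0.2116, 0.2688]
tool_rot: [-3.138, 0.001, 1.681]
force: [-0.4, -0.7, -1.2]
grip_width: 0.0853
finger_force: 0.0
clock: 4.9
position: [0.5864, 0.2108, 0.2728]
tool_rot: [3.14, -0.001, 1.679]
force: [-0.9, 0.5, 0.4]
grip_width: 0.0121
finger_force: 0.0
clock: 5.3
position: [0.5864, 0.2108, 0.2723]
tool_rot: [3.141, -0.0, 1.679]
force: [0.3, 0.3, 6.4]
grip_width: 0.0052
finger_force: 52.9
```

```bash

python3 -m jog '[[[0,0,-7,0,0,0,0],[0,0,-8,0,0,0,0],[0,0,-7,0,0,0,0],[0,0,0,0,0,0,0]]]'
python3 w.py w2 tag_center hook_arm
```

```text
clock: 5.7
position: [0.5866, 0.2107, 0.2952]
tool_rot: [3.14, -0.001, 1.679]
force: [0.4, -0.7, -0.5]
grip_width: 0.005
finger_force: 51.9
5.7 [0.58655264 0.21072093 0.29519316] [ 3.14001658e+00 -5.78427988e-04  1.67866655e+00] cam [0.57820412 0.2906687  0.36633416]
tag_center 0.74 [0.782 0.084 0.043] [489. 354.]
```

View pics/w2.png

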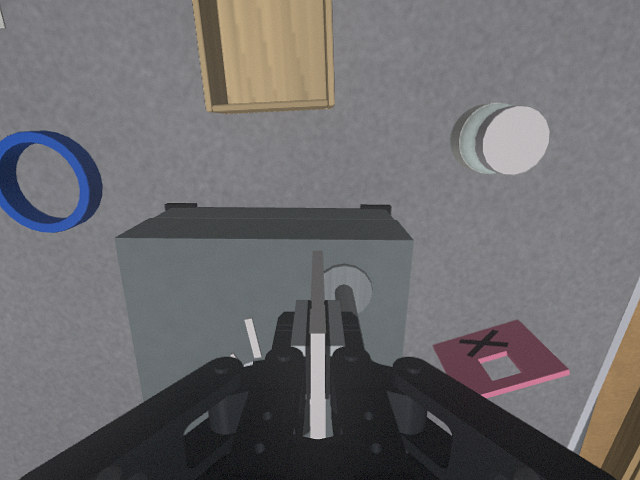

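The wrist view shows the plate between the pads, at (318,340), and lifted. Next I draw it off along the hook's -x.

```bash

python3 -m jog '[[[0,-10,0,0,0,0,0],[0,-10,0,0,0,0,0],[0,-12,0,0,0,0,0]]]'
python3 -m jog '[[[0,-14,0,0,0,0,0],[0,-14,0,0,0,0,0],[0,0,0,0,0,0,0]]]'
cat > s.py <<'E'
from h import *
import sys
f=bot.grab_frame(sys.argv[1]); u,v,w,h=map(int,sys.argv[3:7]); cv2.imwrite(f"pics/{sys.argv[2]}.png",cv2.resize(f["img"][v:v+h,u:u+w,::-1],None,fx=3,fy=3))
for q in sys.argv[7:]:
    for d in bot.spot_point(q,f): print(q,round(d["conf"],2),np.round(d["xyz"],3),np.round(px(d["xyz"],f)))
E
python3 s.py side s2 200 180 240 200 tag_center
```

```text
clock: 6.15
position: [0.5532, 0.207, 0.2936]
tool_rot: [-3.141, 0.0, 1.679]
force: [-0.1, 0.3, -0.1]
grip_width: 0.0051
finger_force: 51.9
clock: 6.45
position: [0.5246, 0.2041, 0.294]
tool_rot: [-3.141, -0.0, 1.679]
force: [0.4, 0.1, -0.5]
grip_width: 0.0044
finger_force: 51.9
tag_center 0.73 [0.783 0.083 0.045] [231. 274.]
tag_center 0.46 [0.528 0.163 0.202] [325. 251.]
```

View pics/s2.png

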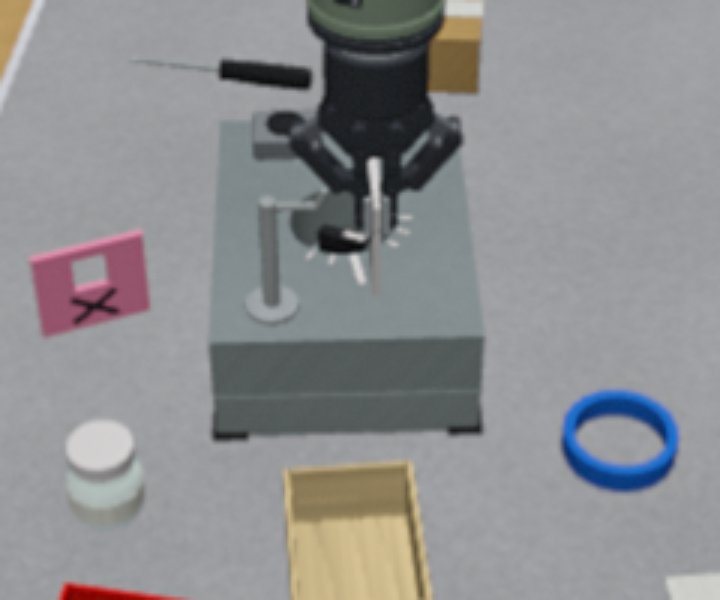

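The plate is clear of the hook. Moving it over the bin.

```bash

python3 -m jog '[[[0,0,0,0,0,-0.047,0],[40,6,0,0,0,0,0],[40,6,0,0,0,0,0],[40,6,0,0,0,0,0],[40,6,0,0,0,0,0]]]'
python3 -m jog '[[[38,5,0,0,0,0,0],[0,0,30,0,0,0,0],[0,0,30,0,0,0,0],[0,0,0,0,0,0,0]]]'
python3 s.py side s3 240 220 160 190 tag_center bin
python3 s.py top s4 160 190 160 120 tag_center bin
python3 -c "
import cv2,numpy as np
a=cv2.imread('pics/s3.png');b=cv2.imread('pics/s4.png');a=cv2.resize(a,(400,475));b=cv2.resize(b,(400,300));b=np.pad(b,((0,175),(0,0),(0,0)));cv2.imwrite('pics/c3.png',np.hstack([a,b]))"
```

```text
clock: 7.05
position: [0.5257, 0.3677, 0.2938]
tool_rot: [3.141, -0.0, 1.726]
force: [0.5, -0.7, -0.0]
grip_width: 0.0051
finger_force: 51.9
clock: 7.45
position: [0.5235, 0.4037, 0.2301]
tool_rot: [-3.137, 0.003, 1.726]
force: [-1.2, -0.5, -0.6]
grip_width: 0.0055
finger_force: 51.8
tag_center 0.94 [0.784 0.086 0.047] [230. 274.]
tag_center 0.58 [0.529 0.366 0.139] [319. 334.]
tag_center 0.45 [ 0.682 -0.3    0.014] [285. 204.]
bin 0.77 [0.694 0.502 0.001] [238. 421.]
bin 0.7 [ 0.53   0.37  -0.001] [318. 377.]
tag_center 0.64 [0.532 0.363 0.147] [197. 254.]
tag_center 0.63 [0.784 0.082 0.04 ] [309. 164.]
bin 0.86 [0.526 0.369 0.003] [207. 261.]
bin 0.76 [ 0.698  0.498 -0.   ] [162. 201.]
```

View pics/c3.png

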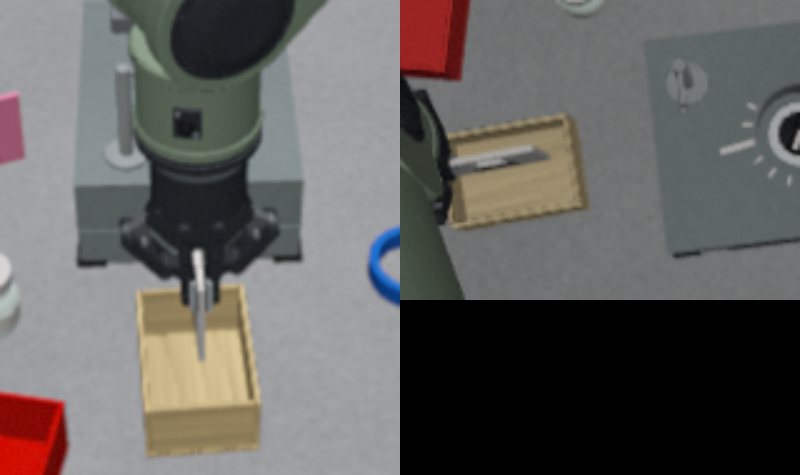

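Both views show the plate, centred on about (198,300) in the side crop, over the middle of the plywood bin. Lowering it.

```bash

python3 -m jog '[[[3,-1,30,0,0,0,0],[0,0,30,0,0,0,0],[0,0,20,0,0,0,0],[0,0,8,0,0,0,0],[0,0,0,0,0,0,0]]]'
python3 -m jog '[[[0,0,0,0,0,0,0.3],[0,0,0,0,0,0,0.3],[0,0,0,0,0,0,0.3],[0,0,0,0,0,0,0.3],[0,0,-5,0,0,0,0.3]]]'
python3 -m jog '[[[0,0,-20,0,0,0,0.3],[0,0,-40,0,0,0,0.3],[0,0,-40,0,0,0,0.3],[0,0,-50,0,0,0,0.3],[0,0,-50,0,0,0,0.3]]]'
python3 s.py side s5 240 280 160 130 tag_center bin
python3 w.py w3 tag_center bin
```

```text
clock: 8.25
position: [0.5232, 0.4071, 0.1459]
tool_rot: [-3.141, 0.0, 1.726]
force: [0.0, -0.3, -0.3]
grip_width: 0.0053
finger_force: 51.9
clock: 8.75
position: [0.523, 0.407, 0.1508]
tool_rot: [-3.141, 0.0, 1.726]
force: [0.9, -0.6, 0.2]
grip_width: 0.0257
finger_force: 0.0
clock: 9.25
position: [0.5229, 0.4067, 0.3533]
tool_rot: [3.142, 0.0, 1.726]
force: [0.1, 0.6, -0.1]
grip_width: 0.0255
finger_force: 0.0
tag_center 0.8 [0.783 0.088 0.048] [230. 275.]
tag_center 0.66 [0.532 0.368 0.048] [318. 362.]
tag_center 0.26 [0.322 0.213 0.01 ] [407. 327.]
bin 0.64 [ 0.691  0.499 -0.   ] [239. 420.]
bin 0.56 [ 0.531  0.369 -0.001] [318. 376.]
9.4 [0.52394094 0.40738815 0.35489586] [ 3.13675065 -0.00341379  1.72561766] cam [0.51159675 0.48659671 0.42626728]
tag_center 0.78 [0.782 0.085 0.044] [464. 459.]
tag_center 0.71 [0.532 0.372 0.05 ] [318. 238.]
bin 0.81 [0.694 0.498 0.004] [479. 141.]
bin 0.73 [0.528 0.366 0.007] [314. 231.]
```

View pics/s5.png

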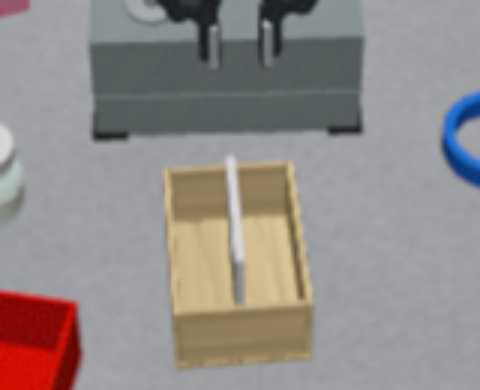

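The plate stands on edge in the plywood bin, with its strip from (230,160) to (240,300) and its ends inside the walls. Now the dial.

```bash

python3 -m jog '[[[-44,-2,0,0,0,0,0.5],[-44,-2,0,0,0,0,0.5],[-44,-2,0,0,0,0,0.5],[-44,-2,0,0,0,0,0.5],[-44,-2,0,0,0,0,0.5]]]' >/dev/null
python3 -m jog '[[[-44,-2,0,0,0,0,0.5],[-44,-2,0,0,0,0,0.5],[-43,-2,0,0,0,0,0.5],[0,0,0,0,0,-0.15,0.5],[0,0,0,0,0,-0.15,0.5]]]' >/dev/null
python3 -m jog '[[[0,0,0,0,0,-0.15,0.5],[0,0,0,0,0,-0.15,0.5],[0,0,0,0,0,-0.15,0.5],[0,0,0,0,0,-0.15,0.5],[0,0,0,0,0,-0.15,0.5]]]'
python3 -m jog '[[[0,0,0,0,0,0,0.5]]]'
python3 w.py w4 dial_grip well; python3 -c "
from h import *
print(bot.observe()['qpos'])"
```

```text
clock: 11.05
position: [0.5612, 0.0578, 0.3497]
tool_rot: [-3.14, -0.002, 2.782]
force: [-0.3, 0.8, 0.6]
grip_width: 0.0429
finger_force: 0.0
clock: 11.15
position: [0.5612, 0.0577, 0.3499]
tool_rot: [-3.141, -0.002, 2.779]
force: [-0.7, -0.8, -0.6]
grip_width: 0.0424
finger_force: 0.0
11.15 [0.56118348 0.05767526 0.34986433] [-3.14063259e+00 -1.73451062e-03  2.77853013e+00] cam [0.48549027 0.08547738 0.42109982]
dial_grip 0.76 [0.562 0.059 0.086] [320. 214.]
well 0.85 [0.562 0.055 0.106] [316. 221.]
[-0.35132001  0.38265744  0.19486996  1.71556472 -0.08320215  1.05251158
  1.07137573]
```

View pics/w4.png

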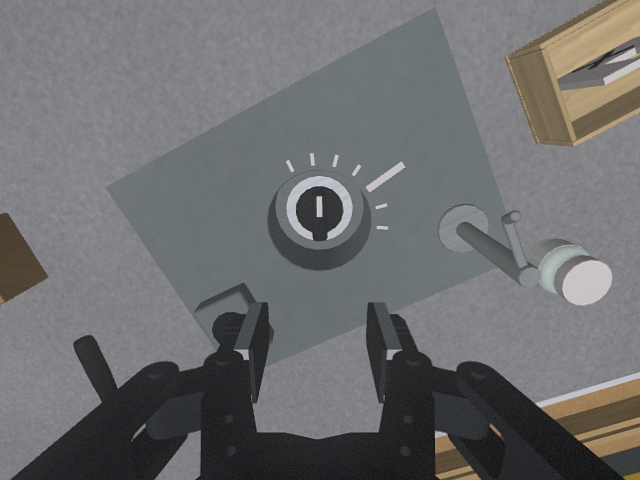

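The wrist view shows the dial at (320,212) with its pointer straight up, so it is aligned with tool x. The long mark runs (367,190)-(404,165). The plate is in the bin, at upper right.

```bash
cat > p2.py <<'E'
from h import *
import pickle; f=pickle.load(open("f.pkl","rb")); im=f["img"]; g=im.astype(int).min(2)
def line(x0,x1,y0,y1,z,t):
    v,u=np.where(g[y0:y1,x0:x1]>t); P=np.array([plane(a+x0,b+y0,f,z)[:2] for a,b in zip(u,v)]); c=P.mean(0); w,V=np.linalg.eigh(np.cov((P-c).T)); d=V[:,1]
    s=(P-c)@d; return c,np.arctan2(d[1],d[0]),c+d*s.min(),c+d*s.max()
a=line(312,328,192,222,.096,170); b=line(362,410,160,196,.11,150)
for r in (a,b): print([np.round(x,4) for x in r])
print("mark dir from well", np.arctan2(*(b[0]-[.562,.057])[::-1]))
E
python3 p2.py
```

```text
[array([0.5524, 0.0614]), np.float64(2.7801), array([0.5607, 0.0583]), array([0.5443, 0.0645])]
[array([0.5451, 0.1237]), np.float64(1.8404), array([0.55 , 0.106]), array([0.5403, 0.1411])]
mark dir from well 1.8195038247761939
```

```bash

python3 -m jog '[[[0,0,45,0,0,0,0.42],[0,0,45,0,0,0,0.42],[0,0,40,0,0,0,0.42],[0,0,30,0,0,0,0.42],[0,0,0,0,0,0,0.42]]]'
python3 -m jog '[[[0,0,15,0,0,0,0.42],[0,0,15,0,0,0,0.42],[0,0,9,0,0,0,0.42],[0,0,8,0,0,0,0.42],[0,0,0,0,0,0,0.42]]]'
python3 -m jog '[[[0,0,0,0,0,0,0],[0,0,0,0,0,0,0],[0,0,0,0,0,0,0],[0,0,0,0,0,0,0],[0,0,0,0,0,0,0]]]' 50
```

```text
clock: 11.8
position: [0.5598, 0.0577, 0.1874]
tool_rot: [-3.138, -0.005, 2.773]
force: [-0.2, 0.1, 0.2]
grip_width: 0.0357
finger_force: 0.0
clock: 12.3
position: [0.5615, 0.0579, 0.1438]
tool_rot: [-3.141, -0.0, 2.775]
force: [0.5, -0.1, -0.1]
grip_width: 0.0358
finger_force: 0.0
clock: 12.8
position: [0.5622, 0.0585, 0.1448]
tool_rot: [3.14, 0.001, 2.776]
force: [-0.3, 4.6, 7.3]
grip_width: 0.013
finger_force: 50.4
```

```bash

python3 -m jog '[[[0,0,0,0,0,0.11,0],[0,0,0,0,0,0.11,0],[0,0,0,0,0,0.11,0],[0,0,0,0,0,0.11,0],[0,0,0,0,0,0.11,0]]]'
python3 -m jog '[[[0,0,0,0,0,0.11,0],[0,0,0,0,0,0.11,0],[0,0,0,0,0,0.11,0],[0,0,0,0,0,0.056,0],[0,0,0,0,0,0,0]]]'
```

```text
clock: 13.3
position: [0.5621, 0.0585, 0.1448]
tool_rot: [3.14, 0.0, 2.222]
force: [-0.2, 4.4, 6.6]
grip_width: 0.013
finger_force: 50.5
clock: 13.8
position: [0.5621, 0.0585, 0.1448]
tool_rot: [3.14, -0.0, 1.838]
force: [0.0, 4.8, 9.0]
grip_width: 0.013
finger_force: 50.9
```

Release, rise and check.

```bash

python3 -m jog '[[[0,0,0,0,0,0,0.4],[0,0,0,0,0,0,0.4],[0,0,0,0,0,0,0.4],[0,0,0,0,0,0,0.4],[0,0,-10,0,0,0,0.4]]]'
python3 -m jog '[[[0,0,-30,0,0,0,0.4],[0,0,-45,0,0,0,0.4],[0,0,-45,0,0,0,0.4],[0,0,-45,0,0,0,0.4],[0,0,-45,0,0,0,0.4]]]'
python3 -m jog '[[[0,0,0,0,0,0,0.4],[0,0,0,0,0,0,0.4]]]' >/dev/null
python3 w.py w5 dial_grip well tag_center
```

```text
clock: 14.3
position: [0.561, 0.0577, 0.1534]
tool_rot: [-3.14, -0.0, 1.84]
force: [0.7, -0.1, -0.4]
grip_width: 0.0344
finger_force: 0.0
clock: 14.8
position: [0.5611, 0.0574, 0.3666]
tool_rot: [3.141, 0.0, 1.839]
force: [1.1, 0.3, 1.9]
grip_width: 0.0344
finger_force: 0.0
15.0 [0.56148516 0.05779589 0.36518068] [ 3.13959443e+00 -3.67956457e-04  1.83972701e+00] cam [0.54020024 0.13527175 0.43630448]
dial_grip 0.69 [0.566 0.059 0.086] [321. 210.]
well 0.96 [0.564 0.055 0.108] [318. 218.]
tag_center 0.69 [0.784 0.084 0.04 ] [512. 230.]
```

View pics/w5.png

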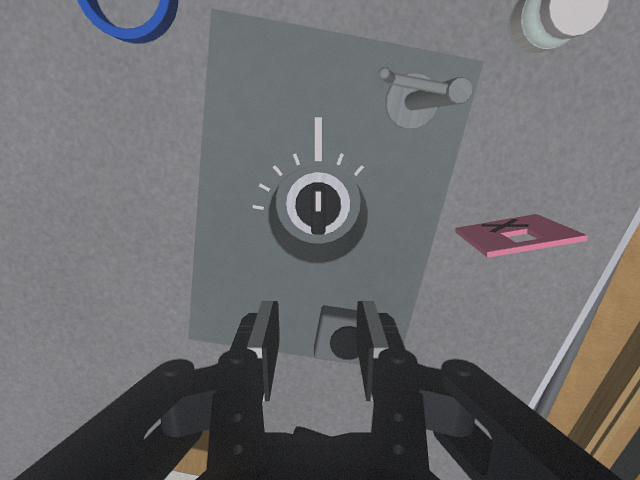

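The pointer at (318,200) lines up with the long mark at (318,140). One last numeric check before handing in.

```bash
sed -e 's/line(312,328,192,222,.096,170)/line(312,326,186,216,.096,170)/; s/line(362,410,160,196/line(311,326,112,164/' p2.py > p3.py; python3 p3.py
python3 - <<'E'
from h import *
f=bot.grab_frame("side")
for q in ["tag_center","bin","carton_c","tape_c","jar_c","driver_grip"]:
    for d in bot.spot_point(q,f): print(q,round(d["conf"],2),np.round(d["xyz"],3))
f=bot.grab_frame("top"); im=f["img"].astype(int); m=(im.min(2)>140)&(im.max(2)-im.min(2)<25)
v,u=np.where(m[235:285,170:240]); print(len(u), [plane(a+170,b+235,f,.04)[:2].round(3) for a,b in zip((u.min(),u.max()),(v.min(),v.max()))] if len(u) else 0)
E
```

```text
[array([0.5599, 0.0685]), np.float64(1.8404), array([0.5622, 0.0601]), array([0.5577, 0.0767])]
[array([0.5447, 0.1236]), np.float64(1.8404), array([0.5494, 0.1063]), array([0.54  , 0.1406])]
mark dir from well 1.82550950906048
tag_center 0.86 [0.784 0.085 0.048]
tag_center 0.7 [0.528 0.368 0.046]
bin 0.72 [0.53  0.366 0.001]
bin 0.71 [0.692 0.497 0.001]
carton_c 0.62 [ 0.49  -0.354  0.037]
tape_c 0.89 [0.321 0.212 0.011]
jar_c 0.8 [0.733 0.298 0.031]
driver_grip 0.64 [0.532 0.364 0.001]
driver_grip 0.58 [ 0.683 -0.302  0.016]
93 [array([0.546, 0.429]), array([0.525, 0.332])]
```

The pointer and the long mark are parallel at 1.8404 rad, the plate is in the bin, and the bystanders haven't moved.

```bash
python3 -c "
from workcell import bot
print(bot.job_done())"
```

```text
the job is handed in; nothing more can be done
None
```

The white lock-out plate is in the plywood bin, the dial was then turned clockwise until its pointer lined up with the long mark, the carton, tape roll, jar and screwdriver are where they were, and the job is handed in (no verdict was returned).

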